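# Load a tube rack past the sampler gate

### The job

Load the narrow rack of blood tubes into the sampler lane: with one fingertip press down the long bar beside the lane so that the gate swings clear, and keep it held down while another finger pushes the rack past the gate, all the way home against the end stop. Then let go of the bar, so that the gate closes behind the rack. Only press and push: do not lift the rack or pull out a tube, let the gate touch neither rack nor tubes, keep the tubes standing in the rack, and leave the other things where they are.

Things in the scene. Friction and masses are not known exactly. Their poses are not given: they have to be found in the camera images.
- lane: Fixed sampler lane: white base 60 x 353 mm with a straight channel between two aluminium rails. Origin on the worktop, under the channel's centre line, at the gate. Own y runs along the channel from the open entry (y -195 mm) to the end stop, x across it away from the robot, z up. Channel 27 mm wide, floor z 12 mm, rails 3 mm thick, tops z 28 mm; the rack slides along +y.
- end_stop (a point): Middle of the end stop's face at the channel floor (lane y +122 mm). The stop is a white block 40 mm wide, 20 mm thick, top 68 mm above the worktop.
- shaft (a point): Point at the gate on the shaft that carries gate and bar: lane x -24, y 0, z 36 mm, on the robot's side of the channel. The shaft runs along lane y between two bearing blocks at lane y -198 and +34 mm, tops z 43 mm.
- gate (a joint): Angle of gate and bar, one rigid part on the shaft: 0 shut, grows as the bar is pressed down, stop at 1.25 rad. From 0.95 on the gate stands clear of rack and tubes, folded towards the robot (at 1.1 within lane x -48 to -16 mm, top z 78 mm); fingers spread about 50 mm pass it on either side. A spring shuts it (1 to 5 N at the fingertip). Pushing the rack against the shut gate does not open it.
- gate_plate (a point): Middle of the gate's face towards the rack (lane y 0). The gate is an aluminium plate with a rubber pad, 5 mm thick (lane y 0 to 5 mm); shut, it crosses the channel from lane x -28 to +9 mm at z 48 to 64 mm.
- bar (a point): Middle of the bar: aluminium plate with a grey rounded lip, 219 mm long (lane y -192 to +27), 72 mm from shaft to lip, 2.5 mm thick. Shut, it rises 50 degrees towards the robot, lip at lane x -70, z 91 mm; at 1.1 rad it slopes 13 degrees down, and a fingertip 38 mm out from the shaft (lane x -62) is about 31 mm above the worktop. Works the same pressed anywhere along its length.
- sample_rack: Loose narrow grey rack, five places in a row, 24 mm wide (x), 108 mm long (y), 50 mm high, 0.16 kg, on the channel floor, own y along the lane's. Origin: centre of underside; flat nose at y +54, flat tail end at y -54 mm. Nose starts 15 to 51 mm short of the gate; home, it touches the end stop (origin at lane y +68) and the tail is 9 mm past the gate. Front three places hold tubes.
- tube_a: stoppered blood tube, 17 mm thick, 105 mm long, standing loose in the middle place of the rack (rack y = 0, foot 4 mm above the rack's underside); origin at its foot, z along the tube
- tube_b: the same, in the next place (rack y = +20.5 mm)
- tube_c: the same, in the foremost place (rack y = +41 mm)
- cup: bystander: white specimen cup, 54 mm wide, 47 mm high, on the worktop behind the lane's entry; origin at its foot
- vial: bystander: small vial with a blue lid, 24 mm wide, 34 mm high, on the worktop on the robot's side of the lane's far part; origin at its foot
- dropper: bystander: blue-capped dropper bottle, 27 mm wide, 62 mm high, on the worktop near the end stop; origin at its foot
- timer: bystander: white bench timer, 66 x 66 x 18 mm, on the worktop at the left; origin under its centre

How it is judged:
On the way, in this order (a step that is already met when the one before it is completed fails the run):
1. a finger holds the gate open before the rack reaches it (value of joint gate above 0.95 rad and contact force between the fingers and gate above 0.2 N and y of sample_rack in the frame of lane below -0.052 m), for 0.2 s.
2. a finger still holds the gate open while the hand pushes the rack past it (value of joint gate above 0.95 rad and contact force between the fingers and gate above 0.2 N and y of sample_rack in the frame of lane between 0 and 0.06 m and contact force between any of the fingers, the arm and sample_rack above 0.1 N), for 0.05 s.
At the end, for the whole second after the job is handed in: The rack stands flat in the lane, straight, with its nose within 5 mm of the end stop, at rest; the gate is shut behind it (joint below 0.08); the three tubes stand in their places in the rack, seated and upright (y of sample_rack in the frame of lane between 0.063 and 0.072 m and x of sample_rack in the frame of lane between -0.005 and 0.005 m and z of sample_rack in the frame of lane below 0.016 m and angle between the y axis of sample_rack and the y axis of lane, either way round below 0.06 rad and value of joint gate below 0.08 rad and linear speed of sample_rack below 0.01 m/s and z of each of tube_a, tube_b, tube_c in the frame of sample_rack below 0.012 m and angle between each of tube_a, tube_b, tube_c's own z axis and vertical below 0.2 rad); the robot touches nothing.
It fails at once if the rack is lifted or tipped (z of sample_rack in the frame of lane above 0.024 m or angle between sample_rack's own z axis and vertical above 0.15 rad).
It fails at once if a tube is pulled out or knocked over (z of any of tube_a, tube_b, tube_c in the frame of sample_rack above 0.025 m or angle between any of tube_a, tube_b, tube_c's own z axis and vertical above 0.4 rad).
It fails at once if the gate strikes or drops on the rack or a tube (contact force between gate and sample_rack above 1 N or contact force between gate and tube_a above 1 N or contact force between gate and tube_b above 1 N or contact force between gate and tube_c above 1 N).
It fails at once if a bystander is shoved away (distance of any of cup, vial, dropper, timer from where it was at the start of the episode above 0.02 m).
It also fails if it takes over 59 s, if anything falls off the work surface, if the arm or the gripper's body presses on something with over 40 N, if the wrist force passes 120 N, or if a joint passes its speed limit or range.

### The arm

A 6-joint arm with a two-finger parallel gripper is mounted at the origin on a cart in front of the work surface, level with it; the furniture and walls round the work are solid. World frame = base frame: x ahead of the robot, y to its left, z up, the work surface at z = 0. Lengths are in m, angles in rad, forces in N, time in s.
With the tool pointing down it reaches from about 0.275 to 0.975 m from the base axis. Payload 8.4 kg.
Tool frame: the origin (TCP) lies midway between the tips of the shut fingers; the grasp point (between the pads) lies 19 mm behind it (ctrl.tcp_to_grasp is the z of the grasp point in the tool frame, in m); z points along the fingers, x is the direction in which the jaws open and shut, and the axes are right-handed (so a half turn about z gives the same grasp; the last joint's range is limited). The gripper opens to 92 mm and grips with 3 to 60 N. Pads are 20 mm wide; open, the fingers measure 128 mm over their backs; the gripper's body (75 mm by 189 mm) begins 69 mm behind the grasp point.
Start: joints at [-1.28, 0.353, 1.633, -0, 1.155, -0.002], TCP at [0.18, -0.598, 0.215] pointing down, gripper open.
Joint ranges: [-2.63, 2.63], [-0.92, 2.1], [0.06, 2.66], [-1.3, 4.44], [0, 2.69], [-3.02, 3.02]. Speed limits (rad/s): [2.22, 2.22, 2.79, 3.14, 3.14, 3.14].

### API

Orientations are given as [roll, pitch, yaw] about the fixed x, y, z axes, in that order (R = Rz(yaw) Ry(pitch) Rx(roll)).
In Python, from plant import sense, vision, ticket, ctrl gives the robot as it stands. The module is installed in compiled form; this text tells all that it offers.
- The arm moves only by the tool carry_out, never from a script. Its argument "targets" is a list of rows, each an object with "linear": the shift along the tool's x, y, z in mm, a list of three; "spin": the turn about the tool's z in rad; "fingers": the finger opening in mm, from 0 to 91.9. A call has 1 to 10 rows; each row is the pose to reach, as a shift and turn from the pose measured when the call began, along the tool's axes at that moment; what a row does not reach only later rows make up. A row lasts 1/10 s, in which the tool goes at most 50 mm and 8.59 degrees, less where a joint would pass 70% of its speed; a pose out of reach is approached as far as the arm can. A call with a gripper value outside its range is refused whole. The fingers move at their own pace and stop on an object; "newtons" is the grip in N (left out, the last holds). Time passes only in rows, so rows that repeat a pose let the fingers close. It gives the time, the measured TCP pose, the force and the opening at its end, in the units of the state.
- sense(): the state, without advancing time (a new reading comes with each control period).
- vision.grab_frame(name): name is "scene" or "top"; returns a dict with "frame" (420x560x3 uint8, red, green, blue), "depth" (420x560 float32, m along the optical axis (not along the pixel's ray), 0 where there is no reading), "camera_matrix" (3x3 intrinsics, pixels), "R" (3x3) and "t" (3): a world point X has camera coordinates R X + t. Camera axes: x right, y down, z forward; pixel columns grow to the right and rows downward; lengths in m; the calibration is good to about 2 mm. A picture is of the moment at which its call begins.
- ticket.finish_job(): hands the job in, once; it reports no verdict.
The state is a dict: "clock": time; "q": joint angles; "dq": joint speeds; "joint_torque": joint torques, N m; "position": TCP position; "tool_rot": TCP orientation; "wrist_force": force on the tool from outside, world axes, zero at the start; "wrist_torque": the same for the moment, N m; "width": finger opening in m.
Only numpy, scipy, OpenCV 4.12 (cv2) and the standard library are available. Lean on these libraries where they do the work, as an engineer would, in place of code of your own. Each camera call takes 0.05 s, during which the arm holds its last target.

## Working session

There is one attempt and no reset: what is moved stays moved. The work goes in short steps, Python scripts to look and compute and a tool call to move; the robot and the scene stay as the last step left them, time stands still between calls to the robot, and variables do not carry over. Pictures are saved under pics/ and viewed, and the job is handed in when it is done.

Besides the shell and the picture viewer there is one more tool, called in YAML: its name, and indented under it one key for each argument. carry_out: Moves the arm, as the interface text tells. Its arguments: {"type":"object","properties":{"targets":{"type":"array"},"newtons":{"type":"number"}},"required":["targets"]}

```bash
mkdir -p pics; python3 - <<'E'
from plant import sense, vision, ctrl
import cv2, numpy as np
s=sense(); print(s, ctrl.tcp_to_grasp)
for n in ("scene","top"):
    f=vision.grab_frame(n); cv2.imwrite(f"pics/{n}0.png",f["frame"][:,:,::-1]); np.savez(f"{n}0.npz",**f)
    print(n,f["camera_matrix"],f["R"],f["t"], -f["R"].T@f["t"])
E
```

```text
{'clock': 0.0, 'q': array([-1.28040106e+00,  3.53648618e-01,  1.63414096e+00, -2.03323965e-06,
        1.15519770e+00, -2.41473237e-03]), 'dq': array([-0.00081389,  0.00070126, -0.00129098,  0.000399  ,  0.00040648,
        0.00048306]), 'joint_torque': array([-3.65626474e-03, -5.93848372e+01, -3.34214008e+01,  6.97056460e-02,
        2.31935066e-02, -1.09350726e-04]), 'position': array([ 0.18024893, -0.59791897,  0.21386049]), 'tool_rot': array([-3.14159114e+00,  1.39462083e-03, -1.27798550e+00]), 'wrist_force': array([0.21332494, 0.20214247, 0.53794581]), 'wrist_torque': array([-0.0318959 , -0.02013817, -0.03797193]), 'width': 0.09172903766446211} -0.0187
scene [[414.09746929   0.         279.4780818 ]
 [  0.         414.09746929 204.07517195]
 [  0.           0.           1.        ]] [[ 0.55446499 -0.83180857 -0.02575039]
 [-0.36999773 -0.21868014 -0.90292894]
 [ 0.74543293  0.51017007 -0.42901776]] [-0.3209972   0.23909346  0.56626803] [-0.15566909 -0.50361623  0.45055764]
top [[483.68101881   0.         279.53341745]
 [  0.         483.68101881 215.31831844]
 [  0.           0.           1.        ]] [[-0.01600139 -0.99976376 -0.01471004]
 [-0.98840006  0.01803827 -0.1507977 ]
 [ 0.15102742  0.01212643 -0.98845519]] [-0.07065786  0.46170417  1.17728557] [ 0.2774154  -0.09324579  1.23227858]
```

View pics/scene0.png

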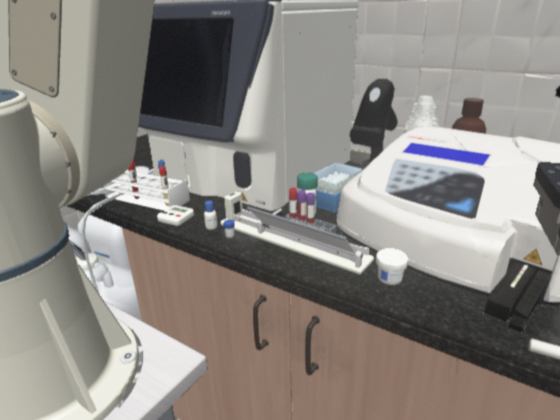

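View pics/top0.png

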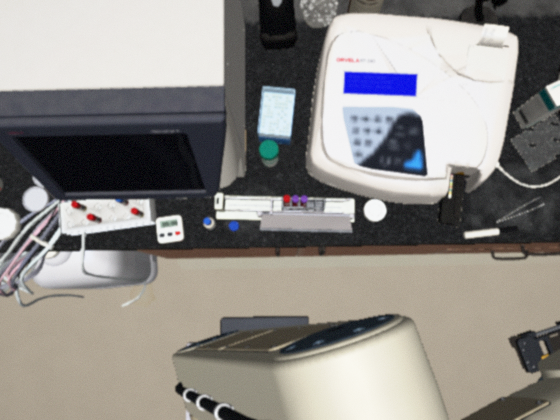

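```bash
python3 - <<'E'
import cv2, numpy as np
t=cv2.imread("pics/top0.png"); c=t[180:250,195:400]; cv2.imwrite("pics/top_c.png",cv2.resize(c,None,fx=3.9,fy=3.9,interpolation=cv2.INTER_CUBIC))
t=cv2.imread("pics/scene0.png"); c=t[160:300,190:420]; cv2.imwrite("pics/sc_c.png",cv2.resize(c,None,fx=3.4,fy=3.4,interpolation=cv2.INTER_CUBIC))
E
```

```text
(no output)
```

View pics/top_c.png

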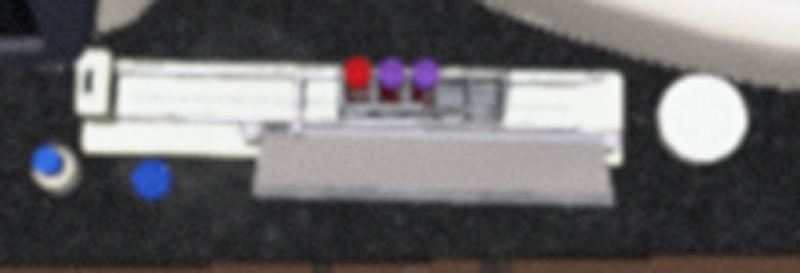

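View pics/sc_c.png

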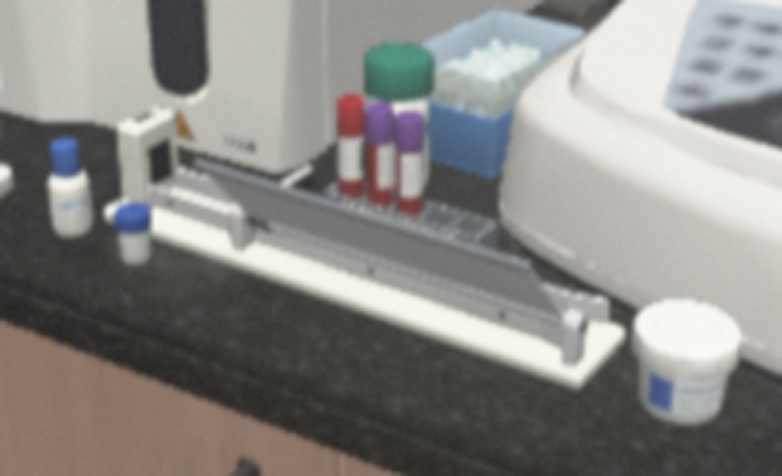

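```bash
cat > h.py <<'E'
import cv2, numpy as np
def load(n):
    return dict(np.load(n))
def ray(f,u,v,z):
    K,R,t=f["camera_matrix"],f["R"],f["t"]
    c=-R.T@t; d=R.T@np.linalg.inv(K)@np.array([u,v,1.]); return c+d*(z-c[2])/d[2]
def proj(f,X):
    K,R,t=f["camera_matrix"],f["R"],f["t"]; p=K@(R@np.asarray(X,float)+t); return p[:2]/p[2]
def dep(f,u,v):
    K,R,t=f["camera_matrix"],f["R"],f["t"]; d=f["depth"][int(round(v)),int(round(u))]
    return R.T@(np.linalg.inv(K)@np.array([u,v,1.])*d-t)
E
python3 - <<'E'
from h import *
f=load("top0.npz")
def P(cx,cy): return 195+(cx+.5)/3.9-.5,180+(cy+.5)/3.9-.5
for n,x,y,z in [("BL",83,153,.012),("BR",622,165,.012),("TR",622,72,.012),("railTR",608,72,.028),
  ("stopfaceTop",112,60,.068),("stopfaceBot",112,112,.068),("stopbackTop",80,50,.068),("gate a",300,125,.05),("lip L",252,197,.091),("lip R",615,204,.091),
  ("rackTail top",503,78,.062),("rackTail bot",500,122,.062)]:
    u,v=P(x,y); print(n,np.round([u,v],1),np.round(ray(f,u,v,z),4),np.round(dep(f,u,v),3))
hsv=cv2.cvtColor(f["frame"],cv2.COLOR_RGB2HSV); roi=np.zeros(hsv.shape[:2],np.uint8); roi[190:215,275:315]=1
for n,lo,hi in [("red",(0,150,150),(8,255,255)),("pur",(125,80,90),(150,255,255))]:
    m=cv2.inRange(hsv,lo,hi)*roi
    k,_,st,ce=cv2.connectedComponentsWithStats(m)
    for i in range(1,k): print(n,st[i],ce[i],np.round(ray(f,*ce[i],.121),4),np.round(dep(f,*ce[i]),3))
E
```

```text
BL [215.9 218.9] [0.4577 0.0844 0.012 ] [0.459 0.086 0.003]
BR [354.1 221.9] [ 0.4434 -0.2675  0.012 ] [ 0.444 -0.269  0.004]
TR [354.1 198.1] [ 0.505  -0.2699  0.012 ] [ 0.508 -0.272 -0.004]
railTR [350.5 198.1] [ 0.5022 -0.2586  0.028 ] [ 0.507 -0.262  0.   ]
stopfaceTop [223.3 195. ] [0.5082 0.0582 0.068 ] [0.51  0.059 0.058]
stopfaceBot [223.3 208.3] [0.4751 0.0581 0.068 ] [0.479 0.061 0.046]
stopbackTop [215.1 192.4] [0.515  0.0784 0.068 ] [0.483 0.055 0.226]
gate a [271.6 211.7] [ 0.4675 -0.0591  0.05  ] [ 0.469 -0.059  0.043]
lip L [259.2 230.1] [ 0.417  -0.0304  0.091 ] [ 0.428 -0.026  0.004]
lip R [352.3 231.9] [ 0.4088 -0.2511  0.091 ] [ 0.419 -0.264  0.   ]
rackTail top [323.6 199.6] [ 0.4932 -0.1878  0.062 ] [ 0.494 -0.188  0.06 ]
rackTail bot [322.8 210.9] [ 0.4652 -0.1851  0.062 ] [ 0.471 -0.188  0.027]
red [284 196   3   3   4] [285.25 196.75] [ 0.4909 -0.0937  0.121 ] [ 0.491 -0.094  0.119]
red [284 200   2   2   2] [284.5 200.5] [ 0.482  -0.0918  0.121 ] [ 0.482 -0.092  0.119]
red [288 201   1   1   1] [288. 201.] [ 0.4807 -0.0999  0.121 ] [ 0.48  -0.1    0.122]
pur [292 195   7   8  50] [294.98 198.38] [ 0.4866 -0.1163  0.121 ] [ 0.487 -0.116  0.118]
pur [301 195   7   8  47] [303.72340426 198.5106383 ] [ 0.4859 -0.1367  0.121 ] [ 0.486 -0.137  0.12 ]
```

```bash
python3 - <<'E'
from h import *
f=load("top0.npz")
K,R,t=f["camera_matrix"],f["R"],f["t"]
v,u=np.mgrid[0:420,0:560]; d=f["depth"]
X=(np.stack([(u-K[0,2])/K[0,0]*d,(v-K[1,2])/K[1,1]*d,d],-1)-t)@R
X=X[d>0]
O=np.array([.4885,-.064]); th=-.0406
xd=np.array([np.cos(th),np.sin(th)]); yd=np.array([-np.sin(th),np.cos(th)])
lx=(X[:,:2]-O)@xd*1000; ly=(X[:,:2]-O)@yd*1000
print("cols lane x 20..140 step 10; max z mm, points with z>.08")
for y0 in range(-300,181,20):
    print(y0,[int(1000*X[(lx>=a)&(lx<a+10)&(ly>=y0)&(ly<y0+20)][:,2].max(initial=-.001)) for a in range(-100,150,10)])
E
```

```text
cols lane x 20..140 step 10; max z mm, points with z>.08
-300 [-1, 4, 5, 4, 4, 5, 4, 4, 5, 3, 4, 63, 99, 102, 108, 119, 126, 129, 130, 129, 132, 134, 134, 139, 140]
-280 [1, 7, 4, 7, 5, 3, 50, 51, 53, 51, 51, 47, 97, 101, 106, 118, 125, 126, 128, 129, 130, 135, 138, 137, 140]
-260 [0, 4, 4, 6, 4, 6, 51, 51, 50, 50, 52, 50, 88, 98, 107, 112, 123, 126, 128, 128, 132, 132, 133, 137, 138]
-240 [0, 7, 6, 4, 4, 7, 47, 51, 52, 51, 51, 50, 57, 96, 104, 106, 121, 125, 129, 130, 133, 133, 134, 141, 139]
-220 [2, 4, 3, 4, 4, 5, 12, 13, 14, 13, 15, 14, 11, 90, 100, 109, 111, 123, 126, 127, 130, 132, 137, 135, 137]
-200 [1, 5, 99, 93, 83, 69, 57, 47, 40, 17, 18, 31, 16, 53, 91, 106, 109, 123, 125, 127, 130, 133, 133, 137, 138]
-180 [2, 7, 97, 95, 82, 69, 58, 45, 30, 16, 17, 32, 15, 4, 86, 100, 106, 115, 124, 129, 128, 128, 132, 133, 136]
-160 [3, 5, 97, 96, 81, 69, 59, 45, 31, 17, 15, 31, 17, 5, 27, 95, 104, 110, 121, 125, 128, 129, 132, 133, 135]
-140 [4, 5, 98, 98, 81, 72, 57, 48, 62, 65, 62, 59, 15, 5, 3, 62, 96, 106, 113, 123, 129, 130, 133, 134, 134]
-120 [3, 7, 95, 96, 82, 71, 57, 49, 65, 6
[... 952 characters left out ...]
80 [5, 3, 7, 38, 40, 36, 16, 18, 30, 15, 210, 319, 355, 394, 430, 458, 467, 468, 469, 470, 469, 468, 469, 465, 467]
100 [5, 4, 6, 38, 37, 35, 16, 17, 221, 263, 293, 333, 362, 394, 430, 463, 467, 469, 470, 470, 470, 469, 468, 466, 466]
120 [4, 4, 6, 5, 7, 6, 14, 16, 228, 264, 298, 332, 366, 402, 432, 463, 467, 469, 470, 470, 470, 469, 467, 466, 467]
140 [5, 5, 8, 38, 64, 64, 43, 14, 226, 250, 283, 322, 351, 384, 429, 465, 468, 468, 470, 469, 470, 468, 466, 466, 466]
160 [6, 5, 5, 40, 65, 64, 5, 6, 227, 247, 280, 312, 350, 383, 442, 467, 469, 469, 469, 471, 469, 469, 466, 466, 466]
180 [4, 4, 4, 7, 6, 5, 6, 4, 227, 246, 278, 313, 348, 385, 446, 465, 467, 468, 470, 469, 469, 469, 467, 466, 465]
```

carry_out:
  targets:
    - {"linear":[-15,-20,0],"spin":-0.06,"fingers":52}
    - {"linear":[-35,-45,0],"spin":-0.15,"fingers":52}
    - {"linear":[-60,-75,0],"spin":-0.25,"fingers":52}
    - {"linear":[-85,-108,0],"spin":-0.36,"fingers":52}
    - {"linear":[-110,-140,0],"spin":-0.47,"fingers":52}
    - {"linear":[-135,-172,0],"spin":-0.58,"fingers":52}
    - {"linear":[-160,-204,0],"spin":-0.68,"fingers":52}
    - {"linear":[-185,-236,0],"spin":-0.79,"fingers":52}
    - {"linear":[-210,-268,0],"spin":-0.89,"fingers":52}
    - {"linear":[-230,-292,0],"spin":-0.98,"fingers":52}

```text
clock: 1.1
position: [0.3943, -0.2915, 0.2141]
tool_rot: [-3.14, 0.001, -0.293]
wrist_force: [0.3, -0.2, 0.5]
width: 0.0517
```

```bash
cat > tgt.py <<'E'
import sys,numpy as np
from scipy.spatial.transform import Rotation as Ro
from plant import sense
O=np.array([.4885,-.064,0]); th=-.0406
L=Ro.from_euler('z',th)
def rep(goal=None):
    s=sense(); R=Ro.from_euler('xyz',s["tool_rot"])
    print("clock",round(s["clock"],2),"pos",np.round(s["position"]*1000,1),"lane",np.round(L.inv().apply(s["position"]-O)*1000,1),"rot",np.round(s["tool_rot"],4),"w",round(s["width"]*1000,1),"F",np.round(s["wrist_force"],2),"lane F",np.round(L.inv().apply(s["wrist_force"]),2))
    if goal is not None:
        g=O+L.apply(np.array(goal)/1000.)
        print("linear",np.round(R.inv().apply(g-s["position"])*1000,1),"spin",round(s["tool_rot"][2]-th,4))
if __name__=="__main__": rep([float(a) for a in sys.argv[1:4]] if len(sys.argv)>3 else None)
E
python3 tgt.py -32 -150 214
```

```text
clock 1.1 pos [ 394.3 -291.5  214.1] lane [ -84.9 -231.2  214.1] rot [-3.1402e+00  9.0000e-04 -2.9340e-01] w 51.7 F [ 0.34 -0.21  0.55] lane F [ 0.35 -0.2   0.55]
linear [ 31.  -91.8   0.2] spin -0.2528
```

carry_out:
  targets:
    - {"linear":[8,-23,0],"spin":-0.07,"fingers":52}
    - {"linear":[16,-46,0],"spin":-0.14,"fingers":52}
    - {"linear":[24,-70,0],"spin":-0.2,"fingers":52}
    - {"linear":[31,-92,0],"spin":-0.253,"fingers":52}
    - {"linear":[31,-92,0],"spin":-0.253,"fingers":52}
    - {"linear":[31,-92,0],"spin":-0.253,"fingers":52}

```text
clock: 1.7
position: [0.4503, -0.2123, 0.2139]
tool_rot: [-3.14, 0.001, -0.04]
wrist_force: [-0.3, -0.2, -0.1]
width: 0.052
```

```bash
python3 tgt.py -32 -150 100
cat > pic.py <<'E'
import sys,cv2,numpy as np
from plant import vision
k=sys.argv[1]
a=vision.grab_frame("top"); b=vision.grab_frame("scene")
np.savez(f"top{k}.npz",**a); np.savez(f"scene{k}.npz",**b)
A=cv2.resize(a["frame"][170:250,195:400],(800,312),interpolation=cv2.INTER_CUBIC)
B=cv2.resize(b["frame"][130:300,190:420],None,fx=1.69,fy=1.69,interpolation=cv2.INTER_CUBIC)
C=np.zeros((600,800,3),np.uint8); C[:312]=A; C[312:312+B.shape[0],:B.shape[1]]=B[:288]
cv2.imwrite(f"pics/p{k}.png",C[:,:,::-1])
E
python3 pic.py 1
```

```text
clock 1.7 pos [ 450.3 -212.3  213.9] lane [ -32.1 -149.8  213.9] rot [-3.1401e+00  1.2000e-03 -4.0000e-02] w 52.0 F [-0.25 -0.16 -0.07] lane F [-0.24 -0.17 -0.07]
linear [  0.3   0.4 113.9] spin 0.0006
```

View pics/p1.png

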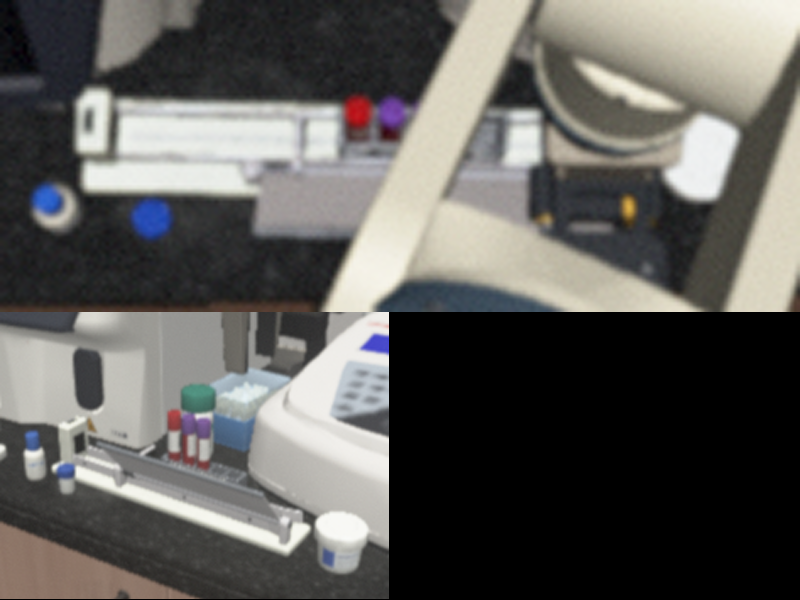

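The top view shows the gripper over the lane's entry half (crop about 600,200), with the tubes undisturbed at (358,112) and (392,112). I'll go down to just above the lip.

carry_out:
  targets:
    - {"linear":[0,0,20],"spin":0,"fingers":52}
    - {"linear":[0,0,45],"spin":0,"fingers":52}
    - {"linear":[0,0,70],"spin":0,"fingers":52}
    - {"linear":[0,0,90],"spin":0,"fingers":52}
    - {"linear":[0,0,106],"spin":0,"fingers":52}
    - {"linear":[0,0,106],"spin":0,"fingers":52}

```text
clock: 2.4
position: [0.4479, -0.213, 0.1062]
tool_rot: [-3.139, 0.005, -0.043]
wrist_force: [-0.6, -0.0, 0.3]
width: 0.0522
```

```bash
python3 tgt.py -32 -150 31; python3 - <<'E'
import cv2
from plant import vision
b=vision.grab_frame("scene")["frame"]
cv2.imwrite("pics/p2.png",cv2.resize(b[150:290,220:420],None,fx=4,fy=4,interpolation=cv2.INTER_CUBIC)[:,:,::-1])
E
```

```text
clock 2.4 pos [ 447.9 -213.   106.2] lane [ -34.5 -150.5  106.2] rot [-3.1388  0.0046 -0.0434] w 52.2 F [-0.55 -0.01  0.33] lane F [-0.55 -0.04  0.33]
linear [ 2.8 -0.3 75.2] spin -0.0028
```

View pics/p2.png

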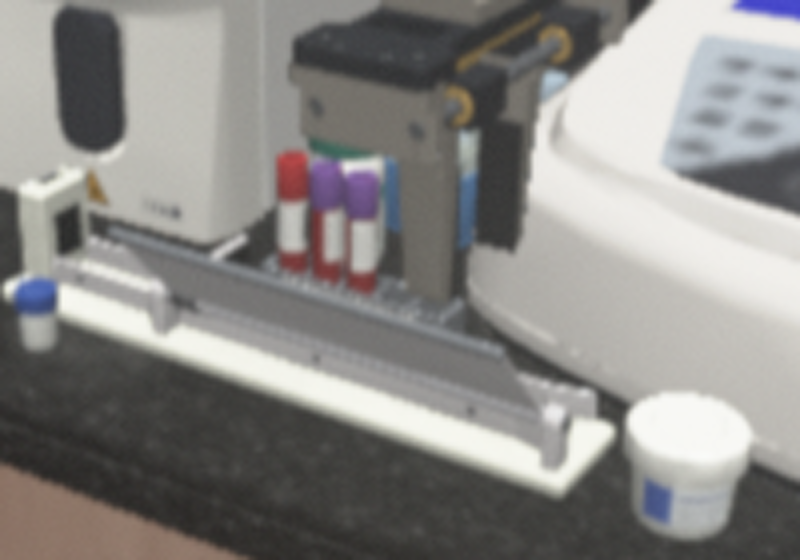

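```bash
python3 tgt.py -32 -150 31; python3 - <<'E'
from h import *
from tgt import L,O
f=load("scene0.npz")
for p in [(-69.5,-150,106),(0.5,-150,106),(-70,-192,91),(-70,27,91),(0,-126.6,62),(0,-72.7,121)]:
    u=proj(f,O+L.apply(np.array(p)/1000)); print(p,np.round((u-[220,150])*4))
E
```

```text
clock 2.45 pos [ 448.7 -213.3  107.4] lane [ -33.7 -150.8  107.4] rot [-3.1394e+00  3.1000e-03 -4.3200e-02] w 52.2 F [-0.21 -0.35 -0.22] lane F [-0.2  -0.36 -0.22]
linear [ 1.9 -0.6 76.4] spin -0.0026
(-69.5, -150, 106) [424. 301.]
(0.5, -150, 106) [500. 241.]
(-70, -192, 91) [508. 358.]
(-70, 27, 91) [113. 235.]
(0, -126.6, 62) [452. 311.]
(0, -72.7, 121) [359. 175.]
```

The picture agrees with the expected positions to within a few pixels: near fingertip (430,298), far fingertip (500,245), lip ends (508,358) and (113,235). Now I'll press.

carry_out:
  targets:
    - {"linear":[1,0,5],"spin":0,"fingers":52}
    - {"linear":[2,0,10],"spin":0,"fingers":52}
    - {"linear":[2,0,15],"spin":0,"fingers":52}
    - {"linear":[2,0,20],"spin":0,"fingers":52}
    - {"linear":[2,0,25],"spin":0,"fingers":52}
    - {"linear":[2,0,30],"spin":0,"fingers":52}
    - {"linear":[2,0,35],"spin":0,"fingers":52}
    - {"linear":[2,0,40],"spin":0,"fingers":52}
    - {"linear":[2,0,40],"spin":0,"fingers":52}

```text
clock: 3.35
position: [0.4504, -0.2131, 0.0667]
tool_rot: [-3.139, 0.004, -0.043]
wrist_force: [1.1, 0.0, 0.3]
width: 0.0519
```

```bash
python3 tgt.py -32 -150 32; python3 - <<'E'
import cv2
from plant import vision
b=vision.grab_frame("scene")["frame"]
cv2.imwrite("pics/p3.png",cv2.resize(b[150:290,220:420],None,fx=4,fy=4,interpolation=cv2.INTER_CUBIC)[:,:,::-1])
E
```

```text
clock 3.35 pos [ 450.4 -213.1   66.7] lane [ -32.  -150.6   66.7] rot [-3.1391  0.0037 -0.0432] w 51.9 F [1.08 0.03 0.29] lane F [1.08 0.07 0.29]
linear [ 0.1 -0.5 34.7] spin -0.0026
```

View pics/p3.png

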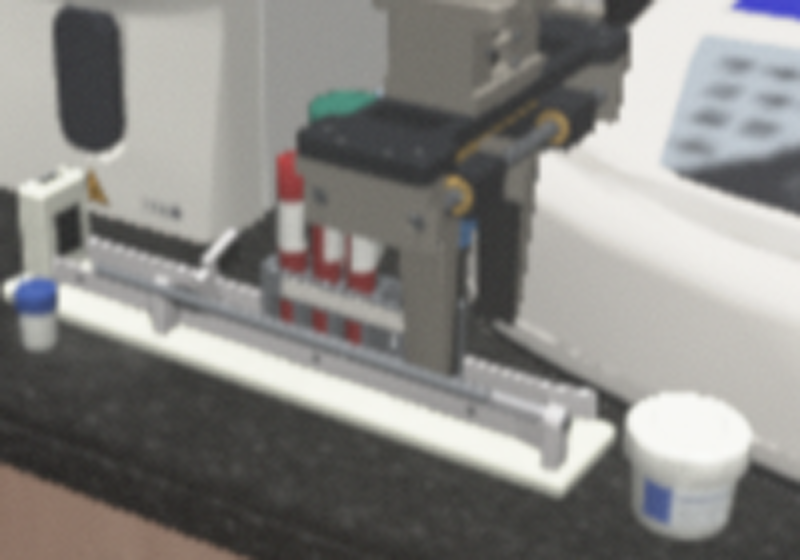

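The bar is going down under the near finger (430,375), and the gate at (220,250) is folding towards the robot. The rack tail and the tubes haven't moved. I'll keep pressing.

carry_out:
  targets:
    - {"linear":[0,0,5],"spin":0,"fingers":52}
    - {"linear":[0,0,10],"spin":0,"fingers":52}
    - {"linear":[0,0,15],"spin":0,"fingers":52}
    - {"linear":[0,0,20],"spin":0,"fingers":52}
    - {"linear":[0,0,25],"spin":0,"fingers":52}
    - {"linear":[0,0,30],"spin":0,"fingers":52}
    - {"linear":[0,0,34.5],"spin":0,"fingers":52}
    - {"linear":[0,0,34.5],"spin":0,"fingers":52}
    - {"linear":[0,0,34.5],"spin":0,"fingers":52}

```text
clock: 4.3
position: [0.4504, -0.213, 0.0324]
tool_rot: [-3.139, 0.004, -0.043]
wrist_force: [-1.0, 0.8, 2.0]
width: 0.0521
```

```bash
python3 tgt.py -32 -150 32; python3 pic.py 4; python3 - <<'E'
import cv2,numpy as np
b=np.load("scene4.npz")["frame"]
cv2.imwrite("pics/p4b.png",cv2.resize(b[150:290,220:420],None,fx=4,fy=4,interpolation=cv2.INTER_CUBIC)[:,:,::-1])
E
```

```text
clock 4.3 pos [ 450.4 -213.    32.4] lane [ -32.  -150.4   32.4] rot [-3.139   0.0037 -0.0432] w 52.1 F [-0.96  0.84  1.97] lane F [-1.    0.8   1.97]
linear [ 0.  -0.4  0.4] spin -0.0026
```

View pics/p4b.png

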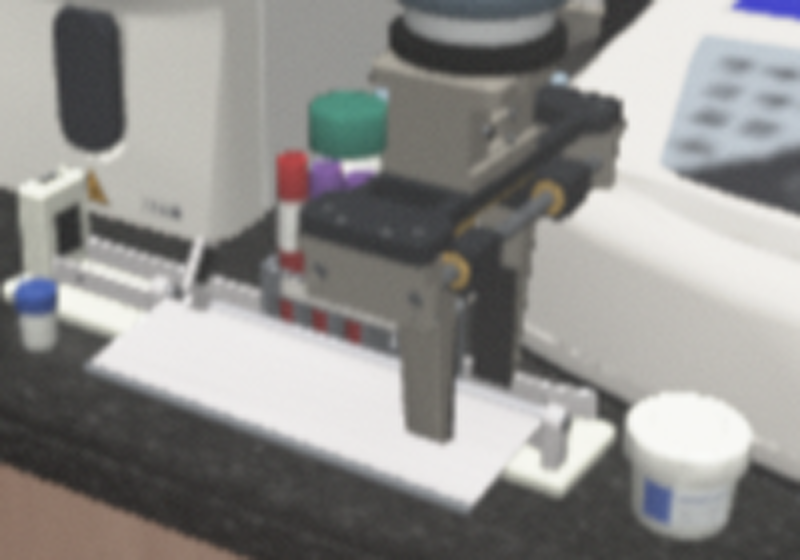

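View pics/p4.png

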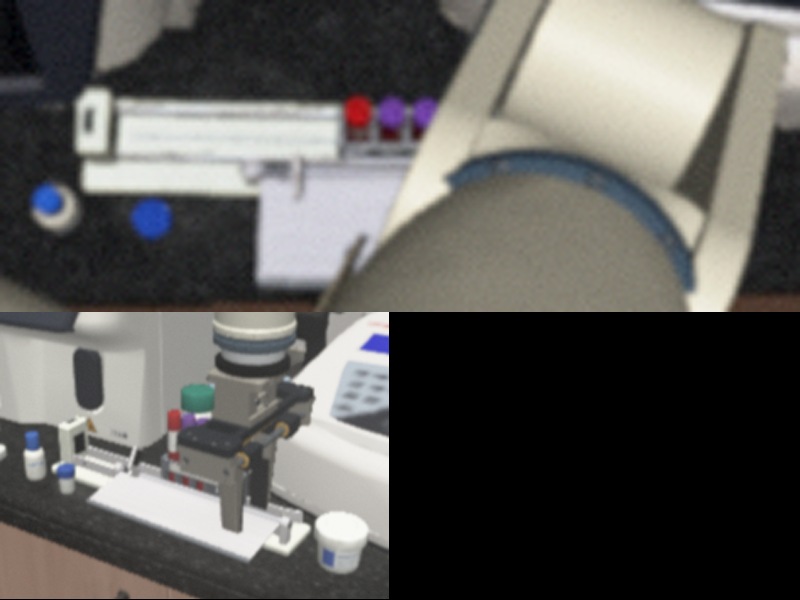

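```bash
python3 - <<'E'
from h import *
from tgt import L,O
f=load("scene4.npz")
for g in (.9,1.0,1.1,1.2):
    a=np.radians(50)-g
    for y in (27,-192):
        p=np.array([-24-72*np.cos(a),y,36+72*np.sin(a)])
        print(g,y,np.round(p),np.round((proj(f,O+L.apply(p/1000))-[220,150])*4))
E
```

```text
0.9 27 [-96.  27.  34.] [ 86. 356.]
0.9 -192 [ -96. -192.   34.] [474. 499.]
1.0 27 [-95.  27.  27.] [ 88. 368.]
1.0 -192 [ -95. -192.   27.] [474. 512.]
1.1 27 [-94.  27.  20.] [ 90. 379.]
1.1 -192 [ -94. -192.   20.] [475. 524.]
1.2 27 [-92.  27.  13.] [ 93. 389.]
1.2 -192 [ -92. -192.   13.] [476. 535.]
```

The bar lip is at about (90,370)–(470,510), which puts the gate near 1.0–1.05 rad. I'll lower another 2.5 mm for margin and start pushing.

carry_out:
  targets:
    - {"linear":[0,0,1.2],"spin":0,"fingers":52}
    - {"linear":[0,0,2.5],"spin":0,"fingers":52}
    - {"linear":[0,0,2.5],"spin":0,"fingers":52}
    - {"linear":[0,0,2.5],"spin":0,"fingers":52}
    - {"linear":[0,-3,2.5],"spin":0,"fingers":52}
    - {"linear":[0,-6,2.5],"spin":0,"fingers":52}
    - {"linear":[0,-9,2.5],"spin":0,"fingers":52}
    - {"linear":[0,-12,2.5],"spin":0,"fingers":52}
    - {"linear":[0,-15,2.5],"spin":0,"fingers":52}
    - {"linear":[0,-18,2.5],"spin":0,"fingers":52}

```text
clock: 5.4
position: [0.4513, -0.1949, 0.0302]
tool_rot: [-3.139, 0.003, -0.043]
wrist_force: [-0.8, -4.0, 3.0]
width: 0.0516
```

```bash
python3 tgt.py -32 -70 30; python3 pic.py 5; python3 - <<'E'
import cv2,numpy as np
b=np.load("scene5.npz")["frame"]
cv2.imwrite("pics/p5b.png",cv2.resize(b[150:290,220:420],None,fx=4,fy=4,interpolation=cv2.INTER_CUBIC)[:,:,::-1])
E
```

```text
clock 5.4 pos [ 451.3 -194.9   30.2] lane [ -31.9 -132.3   30.2] rot [-3.1394  0.0033 -0.043 ] w 51.6 F [-0.84 -3.97  2.99] lane F [-0.68 -4.    2.99]
linear [ -0.3 -62.3   0.4] spin -0.0024
```

View pics/p5b.png

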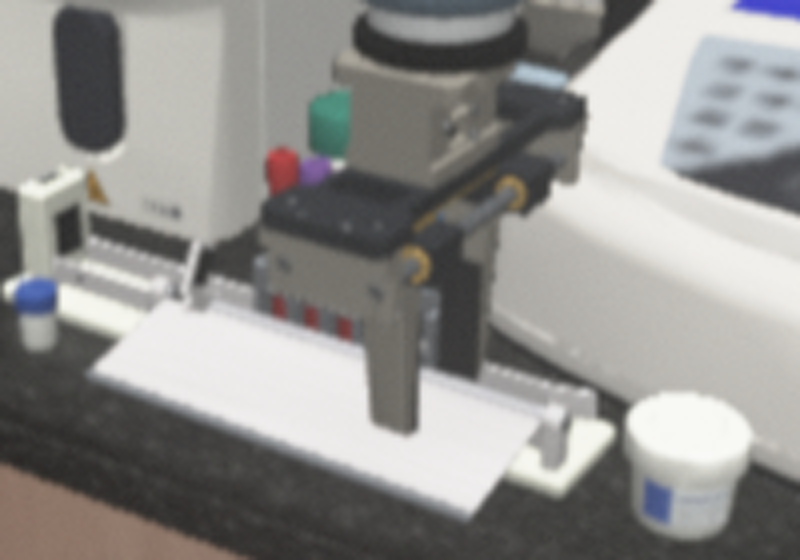

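View pics/p5.png

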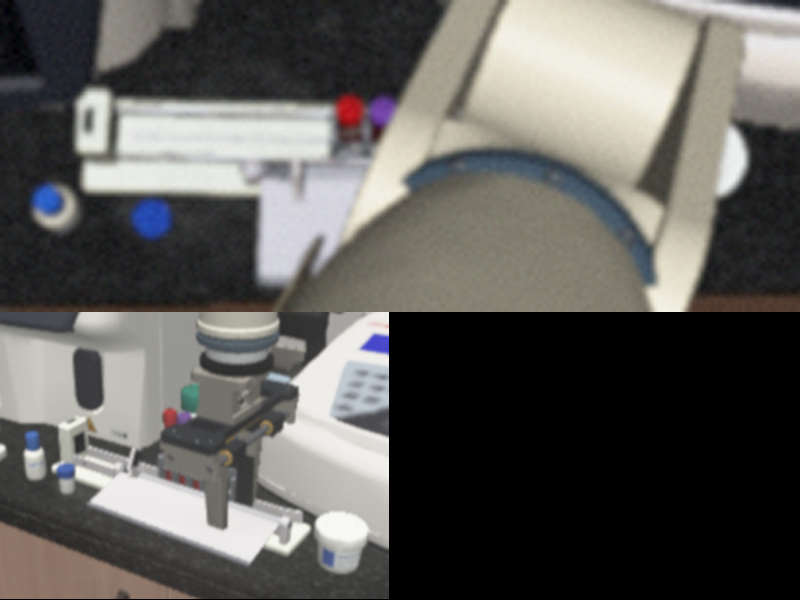

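The finger has met the rack's tail at -4 N, and the red cap has moved from crop x 358 to 350. The gate post at (297,180) is folded clear. I'll keep pushing.

carry_out:
  targets:
    - {"linear":[0,-4,0],"spin":0,"fingers":52}
    - {"linear":[0,-8,0],"spin":0,"fingers":52}
    - {"linear":[0,-12,0],"spin":0,"fingers":52}
    - {"linear":[0,-16,0],"spin":0,"fingers":52}
    - {"linear":[0,-20,0],"spin":0,"fingers":52}
    - {"linear":[0,-24,0],"spin":0,"fingers":52}
    - {"linear":[0,-28,0],"spin":0,"fingers":52}
    - {"linear":[0,-32,0],"spin":0,"fingers":52}
    - {"linear":[0,-36,0],"spin":0,"fingers":52}
    - {"linear":[0,-40,0],"spin":0,"fingers":52}

```text
clock: 6.5
position: [0.4529, -0.1543, 0.0303]
tool_rot: [-3.139, 0.004, -0.043]
wrist_force: [-0.8, -2.9, 2.2]
width: 0.0523
```

```bash
python3 tgt.py -32 -50 30; python3 pic.py 6; python3 - <<'E'
import cv2,numpy as np
b=np.load("scene6.npz")["frame"]
cv2.imwrite("pics/p6b.png",cv2.resize(b[150:290,220:420],None,fx=4,fy=4,interpolation=cv2.INTER_CUBIC)[:,:,::-1])
E
```

```text
clock 6.5 pos [ 452.9 -154.3   30.3] lane [-31.9 -91.7  30.3] rot [-3.1389  0.0036 -0.0431] w 52.3 F [-0.81 -2.93  2.17] lane F [-0.69 -2.96  2.17]
linear [ -0.2 -41.7   0.4] spin -0.0025
```

View pics/p6b.png

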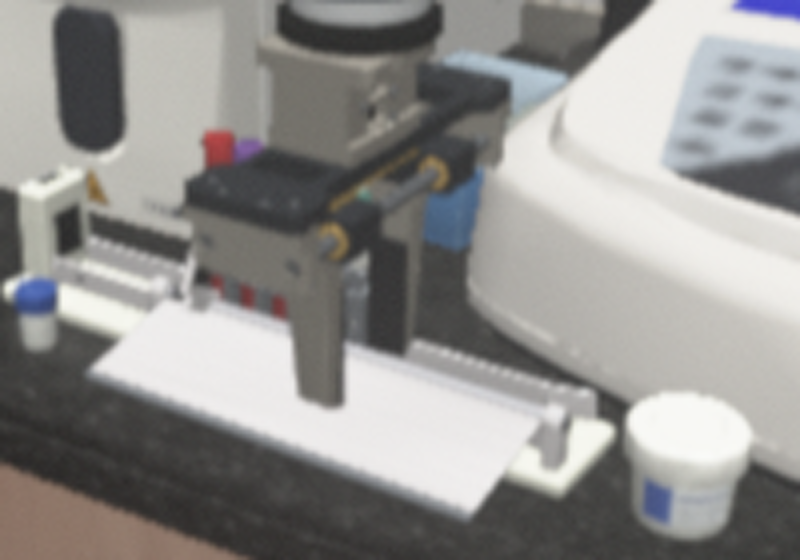

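View pics/p6.png

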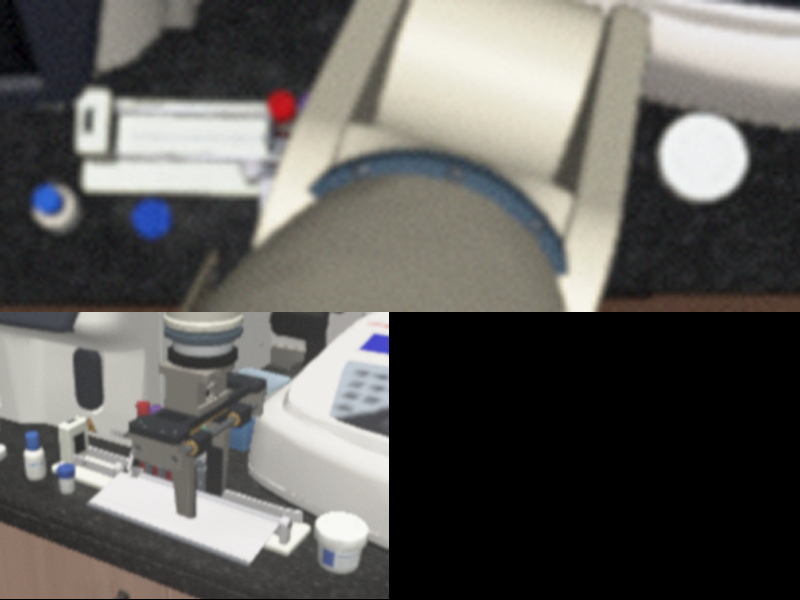

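The nose is now past the folded gate, with the red cap at (283,107) and the tubes upright. I'll carry on.

carry_out:
  targets:
    - {"linear":[0,-4,0],"spin":0,"fingers":52}
    - {"linear":[0,-8,0],"spin":0,"fingers":52}
    - {"linear":[0,-12,0],"spin":0,"fingers":52}
    - {"linear":[0,-16,0],"spin":0,"fingers":52}
    - {"linear":[0,-20,0],"spin":0,"fingers":52}
    - {"linear":[0,-24,0],"spin":0,"fingers":52}
    - {"linear":[0,-28,0],"spin":0,"fingers":52}
    - {"linear":[0,-32,0],"spin":0,"fingers":52}
    - {"linear":[0,-36,0],"spin":0,"fingers":52}
    - {"linear":[0,-40,0],"spin":0,"fingers":52}

```text
clock: 7.6
position: [0.4546, -0.1137, 0.0304]
tool_rot: [-3.138, 0.004, -0.043]
wrist_force: [-0.9, -2.6, 1.1]
width: 0.0522
```

```bash
python3 tgt.py -32 4 30
```

```text
clock 7.6 pos [ 454.6 -113.7   30.4] lane [-31.9 -51.   30.4] rot [-3.1385  0.0038 -0.0429] w 52.2 F [-0.92 -2.64  1.05] lane F [-0.81 -2.67  1.05]
linear [ -0.2 -55.    0.6] spin -0.0023
```

carry_out:
  targets:
    - {"linear":[0,-4,0.3],"spin":0,"fingers":52}
    - {"linear":[0,-8,0.5],"spin":0,"fingers":52}
    - {"linear":[0,-12,0.5],"spin":0,"fingers":52}
    - {"linear":[0,-16,0.5],"spin":0,"fingers":52}
    - {"linear":[0,-20,0.5],"spin":0,"fingers":52}
    - {"linear":[0,-24,0.5],"spin":0,"fingers":52}
    - {"linear":[0,-28,0.5],"spin":0,"fingers":52}
    - {"linear":[0,-32,0.5],"spin":0,"fingers":52}
    - {"linear":[0,-36,0.5],"spin":0,"fingers":52}
    - {"linear":[0,-40,0.5],"spin":0,"fingers":52}

```text
clock: 8.6
position: [0.4562, -0.0733, 0.03]
tool_rot: [-3.138, 0.004, -0.043]
wrist_force: [-1.0, -5.1, 4.6]
width: 0.0518
```

```bash
python3 tgt.py -32 4 30; python3 pic.py 7; python3 - <<'E'
import cv2,numpy as np
b=np.load("scene7.npz")["frame"]
cv2.imwrite("pics/p7b.png",cv2.resize(b[150:290,220:420],None,fx=4,fy=4,interpolation=cv2.INTER_CUBIC)[:,:,::-1])
E
```

```text
clock 8.6 pos [456.2 -73.3  30. ] lane [-31.8 -10.6  30. ] rot [-3.1384  0.0039 -0.0429] w 51.8 F [-1.03 -5.06  4.55] lane F [-0.82 -5.09  4.55]
linear [ -0.2 -14.6   0.1] spin -0.0023
```

View pics/p7b.png

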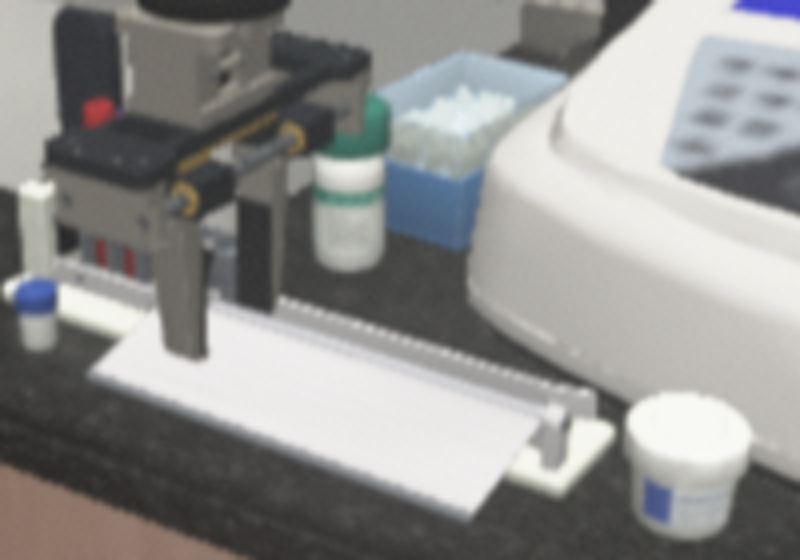

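View pics/p7.png

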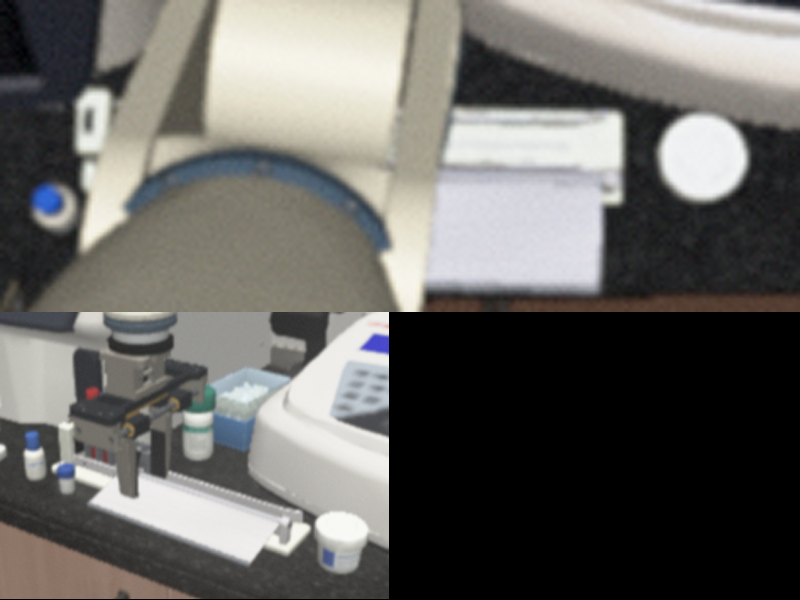

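About 14.6 mm is left. The red cap and rack look upright behind the hand at (97,115). From here I'll go slowly and watch for contact with the stop.

carry_out:
  targets:
    - {"linear":[0,-2,0],"spin":0,"fingers":52}
    - {"linear":[0,-4,0],"spin":0,"fingers":52}
    - {"linear":[0,-6,0],"spin":0,"fingers":52}
    - {"linear":[0,-8,0],"spin":0,"fingers":52}
    - {"linear":[0,-9.5,0],"spin":0,"fingers":52}
    - {"linear":[0,-11,0],"spin":0,"fingers":52}
    - {"linear":[0,-12,0],"spin":0,"fingers":52}
    - {"linear":[0,-12,0],"spin":0,"fingers":52}

```text
clock: 9.5
position: [0.4566, -0.0608, 0.0299]
tool_rot: [-3.138, 0.004, -0.043]
wrist_force: [-0.2, -1.8, 3.1]
width: 0.0516
```

```bash
python3 tgt.py -32 4 30
```

```text
clock 9.5 pos [456.6 -60.8  29.9] lane [-32.    1.9  29.9] rot [-3.1378  0.0042 -0.0427] w 51.6 F [-0.16 -1.78  3.12] lane F [-0.09 -1.79  3.12]
linear [-0.  -2.1 -0. ] spin -0.0021
```

carry_out:
  targets:
    - {"linear":[0,-0.7,0],"spin":0,"fingers":52}
    - {"linear":[0,-1.4,0],"spin":0,"fingers":52}
    - {"linear":[0,-2,0],"spin":0,"fingers":52}
    - {"linear":[0,-2.5,0],"spin":0,"fingers":52}
    - {"linear":[0,-2.5,0],"spin":0,"fingers":52}

```text
clock: 10.0
position: [0.4567, -0.0582, 0.0299]
tool_rot: [-3.138, 0.004, -0.043]
wrist_force: [-0.4, -3.0, 2.4]
width: 0.0522
```

```bash
python3 tgt.py -32 4 30
```

```text
clock 10.0 pos [456.7 -58.2  29.9] lane [-32.    4.5  29.9] rot [-3.1378  0.0043 -0.0426] w 52.2 F [-0.36 -3.05  2.39] lane F [-0.24 -3.06  2.39]
linear [ 0.   0.5 -0.1] spin -0.002
```

carry_out:
  targets:
    - {"linear":[0,-0.5,0],"spin":0,"fingers":52}
    - {"linear":[0,-1,0],"spin":0,"fingers":52}
    - {"linear":[0,-1.5,0],"spin":0,"fingers":52}
    - {"linear":[0,-1.5,0],"spin":0,"fingers":52}

```text
clock: 10.4
position: [0.4568, -0.0567, 0.03]
tool_rot: [-3.138, 0.004, -0.043]
wrist_force: [-0.5, -3.9, 2.7]
width: 0.0523
```

```bash
python3 tgt.py -32 4 30
```

```text
clock 10.4 pos [456.8 -56.7  30. ] lane [-32.   6.  30.] rot [-3.1377  0.0042 -0.0427] w 52.3 F [-0.5  -3.91  2.73] lane F [-0.35 -3.93  2.73]
linear [-0.   2.  -0.1] spin -0.0021
```

carry_out:
  targets:
    - {"linear":[0,-0.5,0],"spin":0,"fingers":52}
    - {"linear":[0,-1,0],"spin":0,"fingers":52}
    - {"linear":[0,-1.5,0],"spin":0,"fingers":52}
    - {"linear":[0,-1.5,0],"spin":0,"fingers":52}

```text
clock: 10.8
position: [0.4569, -0.0559, 0.03]
tool_rot: [-3.139, 0.004, -0.042]
wrist_force: [-1.2, -10.9, 2.8]
width: 0.052
```

```bash
python3 tgt.py -32 4 30; python3 pic.py 8; python3 - <<'E'
import cv2,numpy as np
b=np.load("scene8.npz")["frame"]
cv2.imwrite("pics/p8b.png",cv2.resize(b[140:260,190:340],None,fx=5,fy=5,interpolation=cv2.INTER_CUBIC)[:,:,::-1])
E
```

```text
clock 10.8 pos [456.9 -55.9  30. ] lane [-31.9   6.8  30. ] rot [-3.1388  0.0041 -0.0425] w 52.0 F [ -1.2  -10.89   2.83] lane F [ -0.76 -10.93   2.83]
linear [-0.1  2.8 -0. ] spin -0.0019
```

View pics/p8b.png

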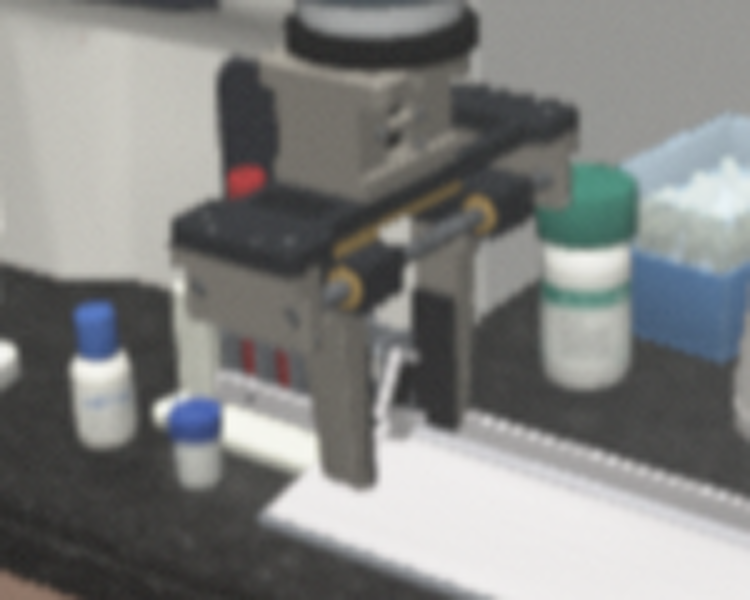

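View pics/p8.png

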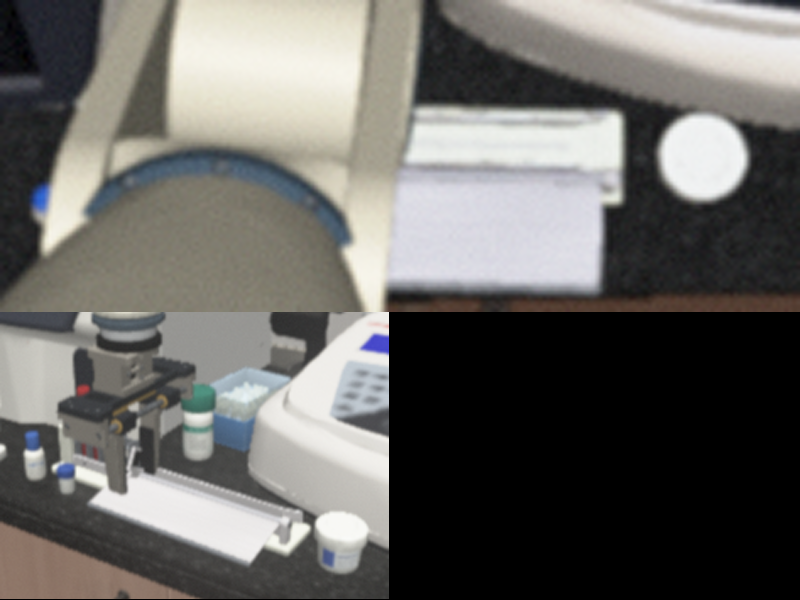

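carry_out:
  targets:
    - {"linear":[0,2,0],"spin":0,"fingers":52}
    - {"linear":[0,6,0],"spin":0,"fingers":52}
    - {"linear":[0,12,0],"spin":0,"fingers":52}
    - {"linear":[0,18,0],"spin":0,"fingers":52}
    - {"linear":[0,24,0],"spin":0,"fingers":52}
    - {"linear":[0,30,0],"spin":0,"fingers":52}
    - {"linear":[0,37,0],"spin":0,"fingers":52}
    - {"linear":[0,44,0],"spin":0,"fingers":52}
    - {"linear":[0,50,0],"spin":0,"fingers":52}
    - {"linear":[0,50,0],"spin":0,"fingers":52}

```text
clock: 11.9
position: [0.4547, -0.1068, 0.0298]
tool_rot: [-3.139, 0.004, -0.043]
wrist_force: [-1.4, -1.7, 2.1]
width: 0.0522
```

```bash
python3 tgt.py -32 -45 30; python3 pic.py 9; python3 - <<'E'
import cv2,numpy as np
from h import *
from tgt import L,O
f=load("scene9.npz")
b=f["frame"]
cv2.imwrite("pics/p9b.png",cv2.resize(b[140:260,190:340],None,fx=5,fy=5,interpolation=cv2.INTER_CUBIC)[:,:,::-1])
for p in [(0,109,121),(0,88.5,121),(0,68,121),(-12,14,62),(12,14,62)]:
    print(p,np.round((proj(f,O+L.apply(np.array(p)/1000))-[190,140])*5))
E
```

```text
clock 11.9 pos [ 454.7 -106.8   29.8] lane [-32.  -44.2  29.8] rot [-3.1392  0.004  -0.0429] w 52.2 F [-1.35 -1.72  2.06] lane F [-1.28 -1.77  2.06]
linear [-0.   0.8 -0.2] spin -0.0023
(0, 109, 121) [246. 178.]
(0, 88.5, 121) [282. 187.]
(0, 68, 121) [318. 197.]
(-12, 14, 62) [407. 362.]
(12, 14, 62) [441. 341.]
```

View pics/p9b.png

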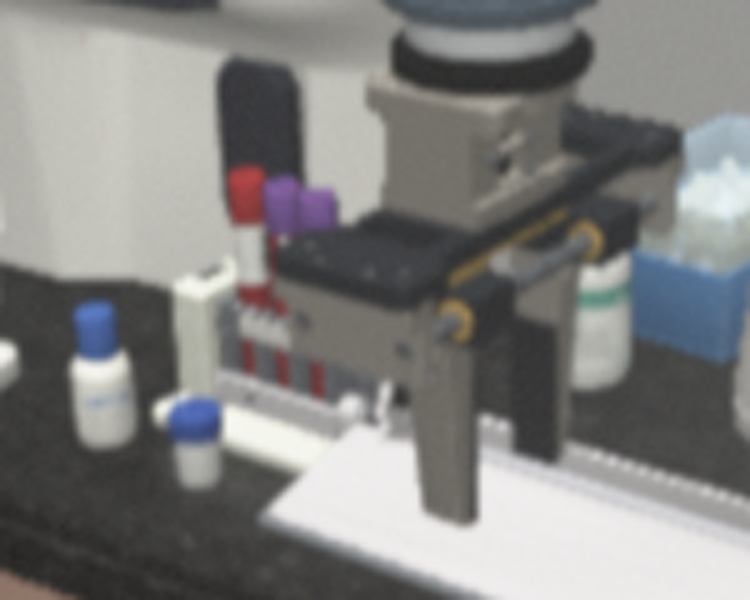

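View pics/p9.png

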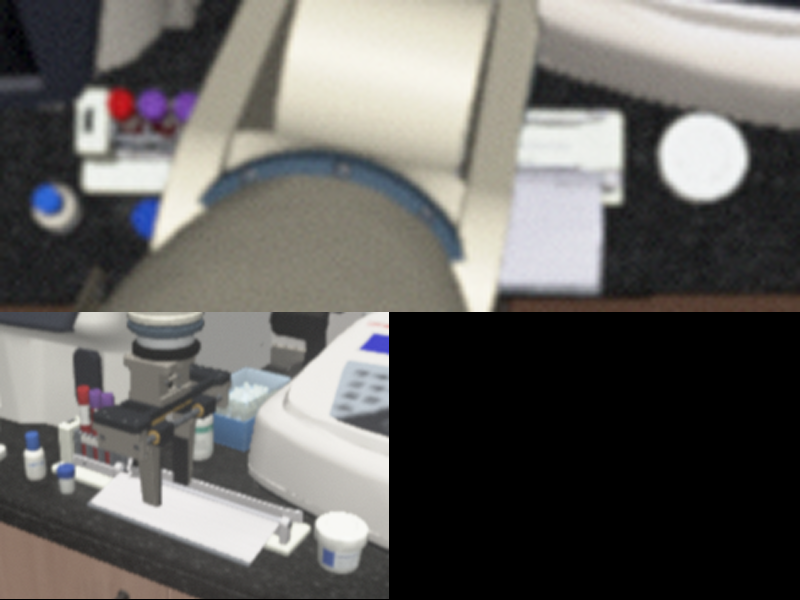

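The red, purple and purple caps are at (247,180), (283,190) and (318,200), within 3 px of where they should be with the rack home. Now I'll let the bar up gently, with the fingers behind the gate's plane.

carry_out:
  targets:
    - {"linear":[0,0,-4],"spin":0,"fingers":52}
    - {"linear":[0,0,-8],"spin":0,"fingers":52}
    - {"linear":[0,0,-12],"spin":0,"fingers":52}
    - {"linear":[0,0,-16],"spin":0,"fingers":52}
    - {"linear":[0,0,-20],"spin":0,"fingers":52}
    - {"linear":[0,0,-24],"spin":0,"fingers":52}
    - {"linear":[0,0,-28],"spin":0,"fingers":52}
    - {"linear":[0,0,-32],"spin":0,"fingers":52}
    - {"linear":[0,0,-36],"spin":0,"fingers":52}
    - {"linear":[0,0,-40],"spin":0,"fingers":52}

```text
clock: 13.0
position: [0.4549, -0.1065, 0.0701]
tool_rot: [-3.139, 0.004, -0.043]
wrist_force: [0.9, -1.1, 0.8]
width: 0.0523
```

carry_out:
  targets:
    - {"linear":[0,0,-4],"spin":0,"fingers":52}
    - {"linear":[0,0,-8],"spin":0,"fingers":52}
    - {"linear":[0,0,-12],"spin":0,"fingers":52}
    - {"linear":[0,0,-16],"spin":0,"fingers":52}
    - {"linear":[0,0,-20],"spin":0,"fingers":52}
    - {"linear":[0,0,-24],"spin":0,"fingers":52}
    - {"linear":[0,0,-28],"spin":0,"fingers":52}
    - {"linear":[0,0,-32],"spin":0,"fingers":52}
    - {"linear":[0,0,-38],"spin":0,"fingers":52}
    - {"linear":[0,0,-45],"spin":0,"fingers":52}

```text
clock: 14.0
position: [0.4548, -0.1066, 0.1155]
tool_rot: [-3.139, 0.005, -0.042]
wrist_force: [0.1, -0.9, 0.8]
width: 0.052
```

carry_out:
  targets:
    - {"linear":[0,5,-15],"spin":0,"fingers":52}
    - {"linear":[0,15,-40],"spin":0,"fingers":52}
    - {"linear":[0,35,-70],"spin":0,"fingers":52}
    - {"linear":[0,60,-100],"spin":0,"fingers":52}
    - {"linear":[0,90,-110],"spin":0,"fingers":52}
    - {"linear":[0,120,-110],"spin":0,"fingers":52}
    - {"linear":[0,150,-110],"spin":0,"fingers":52}
    - {"linear":[0,180,-110],"spin":0,"fingers":52}
    - {"linear":[0,180,-110],"spin":0,"fingers":52}

```text
clock: 14.9
position: [0.4476, -0.2896, 0.2256]
tool_rot: [-3.141, 0.004, -0.045]
wrist_force: [0.1, 0.9, 0.3]
width: 0.0517
```

```bash
python3 tgt.py; python3 pic.py 10; python3 - <<'E'
import cv2,numpy as np
from h import *
from tgt import L,O
f=load("scene10.npz")
b=f["frame"]
cv2.imwrite("pics/p10b.png",cv2.resize(b[140:260,190:340],None,fx=5,fy=5,interpolation=cv2.INTER_CUBIC)[:,:,::-1])
for p in [(-70,27,91),(-70,-192,91)]:
    print(p,np.round((proj(f,O+L.apply(np.array(p)/1000))-[190,140])*5))
E
```

```text
clock 14.9 pos [ 447.6 -289.6  225.6] lane [ -31.7 -227.   225.6] rot [-3.1405  0.0039 -0.0448] w 51.7 F [0.09 0.87 0.28] lane F [0.05 0.88 0.28]
(-70, 27, 91) [291. 343.]
(-70, -192, 91) [785. 498.]
```

View pics/p10b.png

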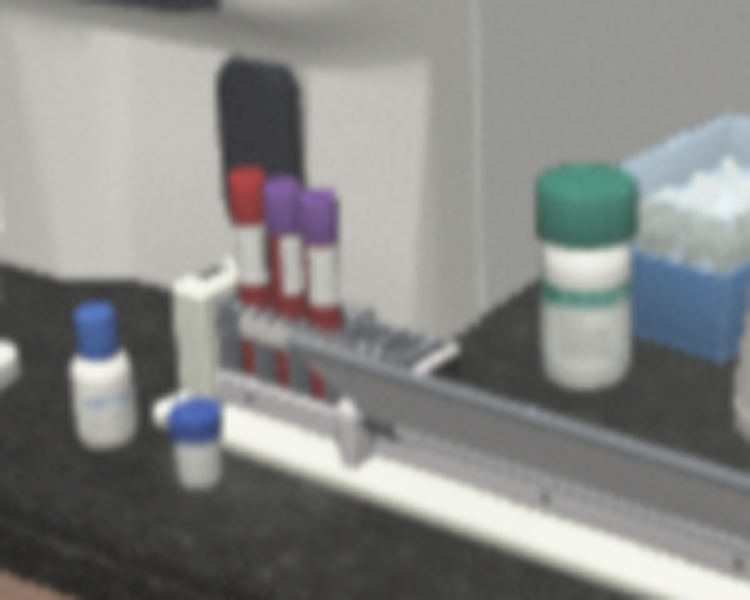

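View pics/p10.png

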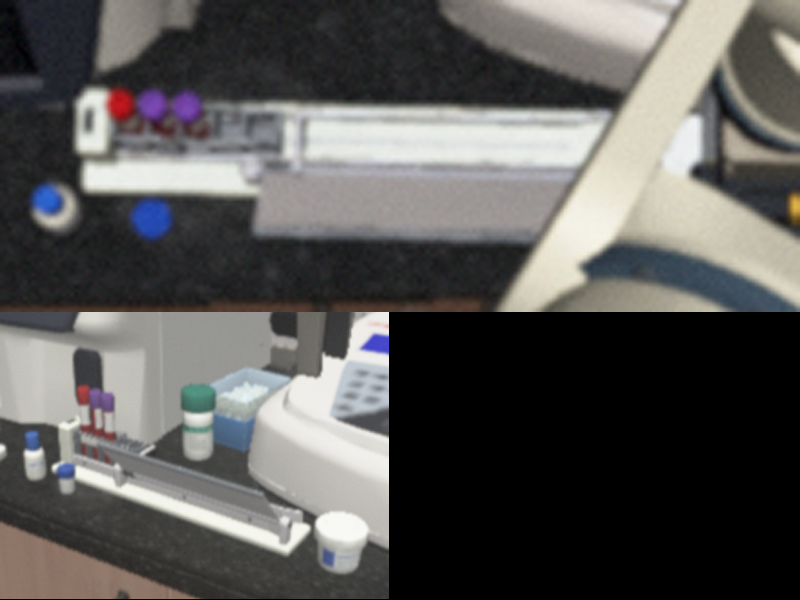

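```bash
python3 - <<'E'
from h import *
from tgt import L,O
f=load("top10.npz")
hsv=cv2.cvtColor(f["frame"],cv2.COLOR_RGB2HSV); m=cv2.inRange(hsv,(125,80,90),(150,255,255)); m[:, :220]=0; m[:,260:]=0
k,_,st,ce=cv2.connectedComponentsWithStats(m)
for i in range(1,k):
    if st[i,4]>20:
        for z in (.121,): print(st[i,4],np.round(L.inv().apply(ray(f,*ce[i],z)-O)*1000,1))
from plant import ticket
print(ticket.finish_job())
E
```

```text
103 [  1.4  81.1 121. ]
the job is handed in; nothing more can be done
None
```

I loaded the rack into the lane and handed the job in. No verdict came back, so the results below rest on my own checks.

**What I did:** With the fingers spread 52 mm, the near fingertip pressed the bar down. I put the gate at about 1.0–1.05 rad from the image, then pressed 2.5 mm further for margin. Still holding it, the far finger pushed the rack's tail until it stalled against the end stop, where the force rose from about 3–4 N to 11 N. I drew the fingers back 50 mm with the bar held, let the bar up slowly, and moved the hand clear.

**Last checks:**
- **Gate:** it is shut behind the rack, with the bar lip back at its starting position to within a few pixels.
- **Rack and tubes:** the rack is against the stop and the three tubes stand upright in it. After the push the caps were within 3 px of their expected home position in the scene view.
- **Bystanders:** the cup, vial and dropper show no shift in the images. The timer was outside the close-up views, and I did not check it again; the arm never went near it.
- **Contact:** the wrist force is near zero, so the robot touches nothing.

**One disagreement:** the finger stalled 2.8 mm further along than I estimated. The final top view also put two of the caps together 2.9 mm too far (81.1 mm instead of 78.3 mm). Both point the same way, so I take it as a lane-origin error in my measurement. The rack was firmly against the stop.

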